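# Close the press mould and find the socket for its clamp nut

### The job

The press mould is loaded: fold its lid down until it is fully shut, then find out which of the three look-alike sockets fits the hex nut on the lid by trying them on it. Stand any socket that does not fit back upright on its wooden board (untried ones stay there), and put the one that fits fully home over the nut, down on the washer. Finish while holding: the fingers still grip the fitting socket as it sits upright on the nut; leave the jar, bowl, batten and roller where they are.

Things in the scene. Friction and masses are not known exactly. Their poses are not given: they have to be found in the camera images.
- press: aluminium press-mould case fixed to the bench, 180 x 180 mm and 60 mm tall, with plaster inside; origin at the centre of its underside, its x axis points to the hinge side (away from the robot, give or take the yaw), z up
- press_hinge (a point): point on the lid's hinge line, middle of the case's far upper edge, 90 mm along the case's x and 62 mm above the bench; axes those of the case (hinge line along y)
- lid (a joint): hinge angle of the lid, rad: 0 = fully shut, flat on the case; grows as it opens upward about the far edge. Starts 0.7 to 1.25, stays where it is left (stiff hinge: 2 to 8 N at the tab moves it). Aluminium plate 10 mm thick reaching 180 mm from the hinge line, its underside in the hinge plane, plus a front tab
- lid_tab (a point): middle of the outer (upper) face of the lid's front tab, a flat tongue 70 mm wide reaching from 180 to 215 mm from the hinge line; this point lies 195 mm from the hinge line and 10 mm above the lid's underside; it turns with the lid (its x points from the tab to the hinge, z out of the outer face)
- nut_seat (a point): centre of the underside of the steel hex nut on its washer (54 mm across), where a socket's mouth rests when home; 100 mm from the hinge line, 13 mm above the lid's underside (75 mm above the bench when shut). Nut 30 mm across flats, 18 mm tall, stud 16 mm across standing 6 mm above it. z along the stud; two flats face along y; any yaw. Turns only under 0.5 N m
- tray: plain wooden board fixed to the bench, 100 mm (x) x 290 mm (y) and 12 mm thick, on which the sockets stand in a row along y about 95 mm apart; origin at the centre of its underside
- socket_a: dark steel socket standing mouth down, a flat steel adapter fixed on top; all three look alike: body 46 mm across, 50 mm tall, adapter block 30 mm (body x) x 14 mm thick (body y) x 36 mm tall above it. Origin: centre of the mouth, z up. Hex cavity below, 30 mm deep, two flats facing along body y. Only one of the three fits, with 1.5 mm play a side; the others stop on the nut's top, 18 mm short
- socket_b: as socket_a, same outside and origin; other cavity size; about 0.25 kg
- socket_c: as socket_a, same outside and origin; other cavity size; about 0.25 kg
- jar: bystander: white jar with lid, 64 mm across, 90 mm tall; origin under its centre
- bowl: bystander: small fired-clay bowl, 110 mm across, 50 mm tall; origin under its centre
- batten: bystander: loose wooden batten 50 x 240 x 28 mm; origin under its centre
- roller: bystander: loose wooden hand roller, 130 mm wide, 44 mm tall, with a short handle; origin under the roll's centre
Things that resemble listed ones, but are neither listed nor needed, are in the scene too. Leave any orange look-alike of the socket_b alone. What is shaped like the socket_a but blue or purple is not meant.

How it is judged (in metres and radians):
On the way, in this order (a step that is already met when the one before it is completed fails the run):
1. the lid is fully shut (value of joint lid below 0.04 rad), for 0.2 s.
2. a gripped socket is fully home over the nut, with the lid shut (value of joint lid below 0.04 rad and ((horizontal distance between socket_a and nut_seat below 0.005 m and z of socket_a in the frame of nut_seat between -0.004 and 0.004 m and angle between socket_a's own z axis and vertical below 0.07 rad and contact force between the fingers and socket_a above 1 N) or (horizontal distance between socket_b and nut_seat below 0.005 m and z of socket_b in the frame of nut_seat between -0.004 and 0.004 m and angle between socket_b's own z axis and vertical below 0.07 rad and contact force between the fingers and socket_b above 1 N) or (horizontal distance between socket_c and nut_seat below 0.005 m and z of socket_c in the frame of nut_seat between -0.004 and 0.004 m and angle between socket_c's own z axis and vertical below 0.07 rad and contact force between the fingers and socket_c above 1 N))), for 0.3 s.
At the end, for the whole second after the job is handed in: Lid within 0.04 rad of shut; one socket over the nut, gripped by the fingers (more than 1 N), its mouth within 4 mm of the washer, within 5 mm of the nut's axis and upright within 0.07 rad; the other two sockets upright (0.1 rad) on the wooden board (all of step 2 and ((horizontal distance between socket_a and nut_seat below 0.005 m and z of socket_a in the frame of nut_seat between -0.004 and 0.004 m and angle between socket_a's own z axis and vertical below 0.07 rad and contact force between the fingers and socket_a above 1 N) or (z of socket_a in the frame of tray between 0.008 and 0.016 m and angle between socket_a's own z axis and vertical below 0.1 rad and x of socket_a in the frame of tray between -0.05 and 0.05 m and y of socket_a in the frame of tray between -0.145 and 0.145 m)) and ((horizontal distance between socket_b and nut_seat below 0.005 m and z of socket_b in the frame of nut_seat between -0.004 and 0.004 m and angle between socket_b's own z axis and vertical below 0.07 rad and contact force between the fingers and socket_b above 1 N) or (z of socket_b in the frame of tray between 0.008 and 0.016 m and angle between socket_b's own z axis and vertical below 0.1 rad and x of socket_b in the frame of tray between -0.05 and 0.05 m and y of socket_b in the frame of tray between -0.145 and 0.145 m)) and ((horizontal distance between socket_c and nut_seat below 0.005 m and z of socket_c in the frame of nut_seat between -0.004 and 0.004 m and angle between socket_c's own z axis and vertical below 0.07 rad and contact force between the fingers and socket_c above 1 N) or (z of socket_c in the frame of tray between 0.008 and 0.016 m and angle between socket_c's own z axis and vertical below 0.1 rad and x of socket_c in the frame of tray between -0.05 and 0.05 m and y of socket_c in the frame of tray between -0.145 and 0.145 m))); the arm keeps its last pose, push and grip.
It fails at once if the jar is disturbed (moved more than 30 mm) (distance of jar from where it was at the start of the episode above 0.03 m).
It fails at once if the bowl is disturbed (moved more than 30 mm) (distance of bowl from where it was at the start of the episode above 0.03 m).
It fails at once if the batten is disturbed (moved more than 30 mm) (distance of batten from where it was at the start of the episode above 0.03 m).
It fails at once if the roller is disturbed (moved more than 30 mm) (distance of roller from where it was at the start of the episode above 0.03 m).
It also fails if it takes over 72 s, if anything falls off the work surface, if the arm or the gripper's body presses on something with over 40 N, if the wrist force passes 120 N, or if a joint passes its speed limit or range.

### The arm

A 7-joint arm with a two-finger parallel gripper is mounted at the origin on the work surface. World frame = base frame: x ahead of the robot, y to its left, z up, the work surface at z = 0. Lengths are in m, angles in degrees, forces in N, time in s.
With the tool pointing down it reaches from about 0.4 to 0.875 m from the base axis. Payload 6.5 kg.
Tool frame: the origin (TCP) lies midway between the tips of the shut fingers; the grasp point (between the pads) lies 19 mm behind it (robot.tcp_to_grasp is the distance from the TCP to the grasp point, in m); z points along the fingers, y is the line along which they close (so a half turn about z gives the same grasp; the last joint's range is limited). The gripper opens to 88 mm and grips with 3 to 60 N. Pads are 18 mm wide; open, the fingers measure 123 mm over their backs; the gripper's body (75 mm by 187 mm) begins 45 mm behind the grasp point.
Start: joints at [70.749, 30.733, -0.252, 88.115, 0.149, 61.152, -4.079], TCP at [0.173, -0.626, 0.239] pointing down, gripper open.
Joint ranges: [-154.64, 154.64], [-21.42, 123.67], [-72.66, 72.17], [13.99, 137.28], [-74.86, 254.86], [10.95, 109.41], [-158.01, 158.01]. Speed limits (degrees/s): [136.94, 136.94, 180, 180, 180, 180, 180].

### API

Orientations are given as a 3x3 rotation matrix whose columns are the frame's x, y, z axes.
In Python, from bench import robot gives the robot as it stands.
- The arm moves only by the shell command python3 -m creep 'ROWS' [OPENING] [FORCE]. ROWS is JSON, a list of rows, each a list of 6 numbers: the shift along the tool's x, y, z as a fraction of full scale, then the turn, a rotation vector about the tool's x, y, z as a fraction of full scale. A call has 1 to 20 rows; each row shifts and turns the commanded pose from where the row before left it, along the tool's axes as they then stand; what a row does not reach is not made up. Full scale, the value 1, is 50 mm for a shift and 180 degrees for a turn. A row lasts 1/8 s, in which the tool goes at most 62.5 mm and 10.7 degrees, less where a joint would pass 70% of its speed; a pose out of reach is approached as far as the arm can. A call with a number of a shift or a turn outside -1 to 1 is refused whole. A call with a gripper value outside its range is refused whole. OPENING is the gripper command: -1 is fully open, 1 is shut, values between are in proportion, set as the call begins (- or left out, the last holds). The fingers move at their own pace and stop on an object; FORCE is the grip in N (left out, the last holds). Time passes only in rows, so rows that do not move let the fingers close. It gives the time, the measured TCP pose, the force, the opening and the grip force at its end, in the units of the state.
- robot.sense(): the state, without advancing time (a new reading comes with each control period).
- robot.grab_frame(name): name is "side" or "top"; returns a dict with "frame" (384x512x3 uint8, red, green, blue), "K" (3x3 intrinsics, pixels), "view" (4x4, takes a point from world to camera coordinates). Camera axes: x right, y down, z forward; pixel columns grow to the right and rows downward; lengths in m; the calibration is good to about 2 mm. A picture is of the moment at which its call begins. There is no depth.
- robot.sign_off(): hands the job in; it is judged then, once.
The state is a dict: "t": time; "joints": joint angles; "qvel": joint speeds; "joint_torque": joint torques, N m; "ee_pos": TCP position; "tool_rot": TCP orientation; "wrist_force": force on the tool from outside, world axes, zero at the start; "torque": the same for the moment, N m; "finger_gap": finger opening in m; "finger_force": force on a finger pad.
Only numpy, scipy, OpenCV 4.12 (cv2) and the standard library are available. Lean on these libraries where they do the work, as an engineer would, in place of code of your own. Each camera call takes 0.05 s, during which the arm holds its last target. There are 200 camera calls.

## Working session

There is one attempt and no reset: what is moved stays moved. The work goes in short steps, Python scripts to look and compute and a shell command to move; the robot and the scene stay as the last step left them, time stands still between calls to the robot, and variables do not carry over. Pictures are saved under pics/ and viewed, at most 10 in all, crops included, and the job is handed in when it is done.

```bash
ls; mkdir -p pics; python3 - <<'E'
from bench import robot
import cv2,numpy as np
s=robot.sense();print(s['t'],s['ee_pos'],s['tool_rot'],s['finger_gap'])
for n in('side','top'):
    f=robot.grab_frame(n);cv2.imwrite(f'pics/{n}0.png',f['frame'][:,:,::-1]);print(n,f['K'],np.round(f['view'],3).tolist())
E
```

```text
pics
0.0 [ 0.1730875  -0.62590503  0.23780739] [[ 9.63796283e-01  2.66639056e-01 -5.82456222e-04]
 [ 2.66639663e-01 -9.63794887e-01  1.64469166e-03]
 [-1.22829298e-04 -1.74045364e-03 -9.99998478e-01]] 0.08775208501388332
side [[445.69222872   0.         257.70053852]
 [  0.         445.69222872 189.1141285 ]
 [  0.           0.           1.        ]] [[0.987, -0.163, 0.004, -0.605], [-0.105, -0.654, -0.749, 0.108], [0.125, 0.739, -0.662, 1.284], [0.0, 0.0, 0.0, 1.0]]
top [[430.41567213   0.         253.62385332]
 [  0.         430.41567213 189.13695265]
 [  0.           0.           1.        ]] [[-0.02, -1.0, -0.004, 0.006], [-0.993, 0.02, -0.114, 0.616], [0.114, 0.002, -0.994, 1.435], [0.0, 0.0, 0.0, 1.0]]
```

View pics/side0.png

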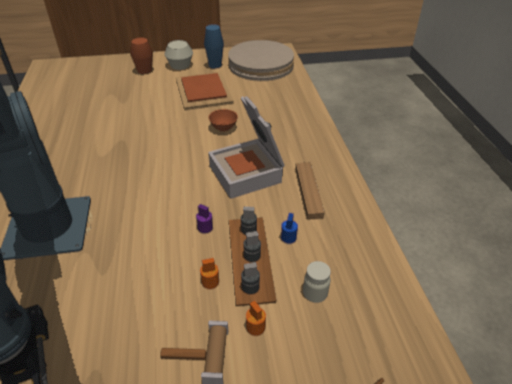

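View pics/top0.png

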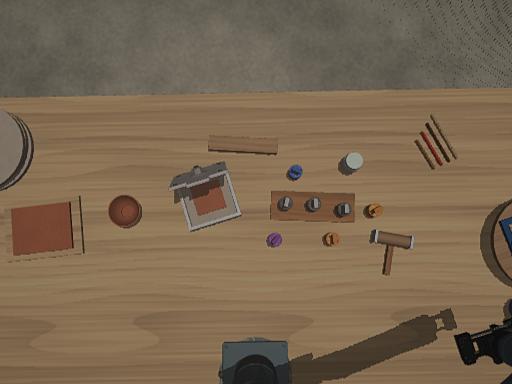

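The side view shows the press at about (245,165) with its lid open, the grey sockets on the board at (248,220), (252,247), (251,278), and orange, blue and purple look-alikes around them. In the top view the press is at (208,200) and the sockets at (286,204), (314,204), (345,210).

```bash
cat > h.py <<'E'
import cv2,numpy as np
from bench import robot
def proj(f,p):
    c=f['view'][:3,:3]@np.array(p,float)+f['view'][:3,3]; q=f['K']@c; return q[:2]/q[2]
def ray(f,uv):
    R=f['view'][:3,:3];t=f['view'][:3,3]
    d=R.T@np.linalg.solve(f['K'],[uv[0],uv[1],1.]); return -R.T@t,d
def onz(f,uv,z):
    o,d=ray(f,uv); return o+d*(z-o[2])/d[2]
def tri(fa,ua,fb,ub):
    (o,d),(p,e)=ray(fa,ua),ray(fb,ub)
    s=np.linalg.lstsq(np.c_[d,-e],p-o,rcond=None)[0]
    a,b=o+s[0]*d,p+s[1]*e; return (a+b)/2,np.linalg.norm(a-b)
def crop(f,x0,y0,w,h,k,name):
    cv2.imwrite(name,cv2.resize(f['frame'][y0:y0+h,x0:x0+w,::-1],None,fx=k,fy=k,interpolation=cv2.INTER_CUBIC))
E
python3 - <<'E'
from h import *
t=robot.grab_frame('top');s=robot.grab_frame('side')
a=cv2.resize(t['frame'][155:235,165:365],None,fx=4,fy=4,interpolation=cv2.INTER_CUBIC)
b=cv2.resize(s['frame'][95:305,200:300],None,fx=2.8,fy=2.8,interpolation=cv2.INTER_CUBIC)
cv2.imwrite('pics/a1.png',a[:,:,::-1])
b1=cv2.resize(s['frame'][95:200,200:300],None,fx=4,fy=4,interpolation=cv2.INTER_CUBIC)
b2=cv2.resize(s['frame'][200:305,200:300],None,fx=4,fy=4,interpolation=cv2.INTER_CUBIC)
cv2.imwrite('pics/b1.png',np.hstack([b1,b2])[:,:,::-1])
E
```

```text
(no output)
```

View pics/a1.png

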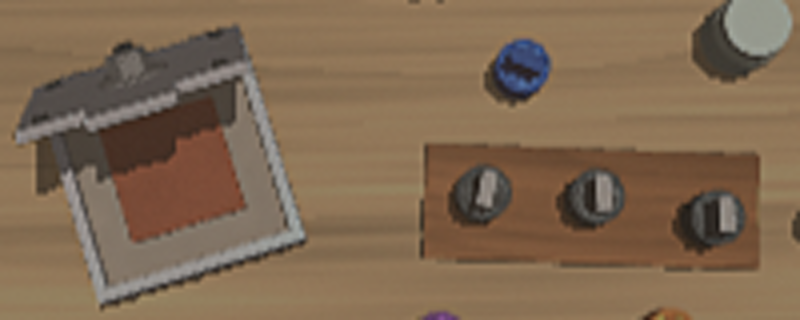

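View pics/b1.png

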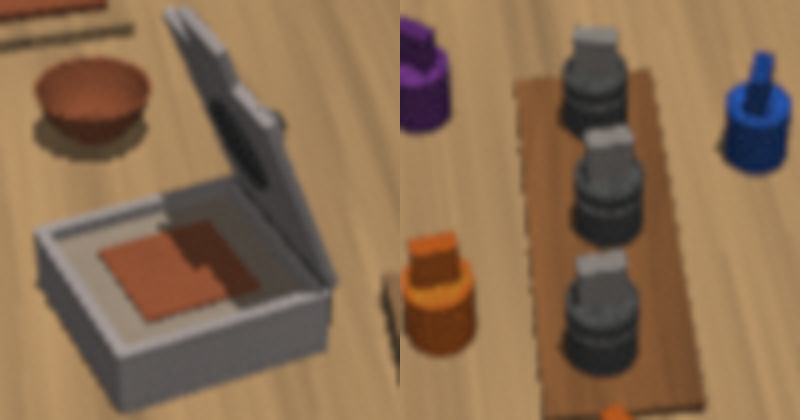

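The top crop (4x, offset 165,155) shows the case's near rim corners at crop (103,302) and (303,240), with the lid edge from (18,137) to (250,65). The adapter tops are at (486,188), (602,193) and (728,214). In the side crop the lid leans open at roughly 1.1 rad.

```bash
python3 - <<'E'
from h import *
t=robot.grab_frame('top');s=robot.grab_frame('side')
T=lambda u,v:((u+1.5)/4-.5+165,(v+1.5)/4-.5+155)
S=lambda u,v:((u+1.5)/4-.5+200,(v+1.5)/4-.5+95)
c1=onz(t,T(103,302),.06);c2=onz(t,T(303,240),.06);print('near corners',c1,c2,np.linalg.norm(c1-c2))
print('side near corners',onz(s,S(38,234),.06),onz(s,S(122,355),.06),'far right',onz(s,S(330,292),.06))
e=c1-c2;yaw=np.arctan2(-e[0],e[1]);print('yaw',np.degrees(yaw))
ex=np.array([np.cos(yaw),np.sin(yaw),0]);ey=np.array([-ex[1],ex[0],0])
cen=(c1+c2)/2+.09*ex;hin=cen+.09*ex+[0,0,.002];print('cen',cen,'hinge',hin)
for a in np.arange(.7,1.3,.1):
    p=hin+.215*(-ex*np.cos(a)+[0,0,np.sin(a)]); q=[((proj(t,p+k*ey*.035)-[165,155])*4).round().tolist() for k in(-1,1)]
    print(round(a,2),q,((proj(s,p)-[200,95])*4).round())
# adapters
for nm,f,box in(('top',t,(270,190,360,225)),('side',s,(235,200,270,300))):
    x0,y0,x1,y1=box;im=cv2.resize(f['frame'][y0:y1,x0:x1],None,fx=8,fy=8,interpolation=cv2.INTER_CUBIC).astype(int)
    m=((im.min(2)>105)&(np.ptp(im,axis=2)<30)).astype(np.uint8)
    for c in cv2.findContours(m,0,2)[0]:
        if cv2.contourArea(c)<300:continue
        r=cv2.minAreaRect(c);b=(cv2.boxPoints(r)+.5)/8-.5+[x0,y0]
        P=[onz(f,q,.098)for q in b];M=np.mean(P,0)
        E=[P[1]-P[0],P[2]-P[1]];E.sort(key=np.linalg.norm);d=E[1]
        print(nm,b.mean(0).round(1),M.round(4),[round(float(np.linalg.norm(k)),4) for k in E],'ang',np.degrees(np.arctan2(d[1],d[0])).round(1))
E
```

```text
near corners [0.47974813 0.20561089 0.06      ] [0.52792499 0.03861175 0.06      ] 0.17380944714718896
side near corners [0.4856513  0.19547903 0.06      ] [0.53532172 0.03504463 0.06      ] far right [0.70474305 0.08428333 0.06      ]
yaw 16.092095709428698
cen [0.59031013 0.14705771 0.06      ] hinge [0.67678369 0.1720041  0.062     ]
0.7 [[224.0, 230.0], [135.0, 258.0]] [ 77. 132.]
0.8 [[217.0, 210.0], [127.0, 238.0]] [ 95. 109.]
0.9 [[209.0, 188.0], [118.0, 216.0]] [115.  87.]
1.0 [[201.0, 164.0], [109.0, 192.0]] [136.  67.]
1.1 [[192.0, 138.0], [99.0, 166.0]] [159.  48.]
1.2 [[183.0, 111.0], [90.0, 139.0]] [184.  32.]
1.3 [[174.0, 83.0], [81.0, 111.0]] [209.  18.]
top [346.6 207.9] [ 0.5415 -0.3075  0.098 ] [0.0126, 0.0277] ang -2.5
top [315.7 202.5] [ 0.5611 -0.2076  0.098 ] [0.0125, 0.0295] ang 179.5
top [286.4 201.6] [ 0.566  -0.1126  0.098 ] [0.0129, 0.029] ang -13.7
side [249.9 265.2] [ 0.5423 -0.3105  0.098 ] [0.0127, 0.0272] ang 3.5
side [251.9 233.7] [ 0.5626 -0.2114  0.098 ] [0.0129, 0.0277] ang 2.1
side [248.3 208.2] [ 0.5674 -0.1175  0.098 ] [0.012, 0.0281] ang -15.2
```

```bash
python3 -m creep '[[0,0,-1,0,0,0],[0,0,-1,0,0,0],[0.75,-0.7,0,0,0,0],[0.75,-0.7,0,0,0,0],[0.75,-0.7,0,0,0,0],[0.75,-0.7,0,0,0,0],[0.75,-0.7,0,0,0,0],[0.75,-0.7,0,0,0,0],[0.75,-0.7,0,0,0,0],[0.75,-0.7,0,0,0,0],[0.75,-0.7,0,0,0,0],[0.75,-0.7,0,0,0,0],[0.75,-0.7,0,0,0,0],[0.75,-0.7,0,0,0,0],[0.75,-0.7,0,0,0,0],[0.75,-0.7,0,0,0,0],[0.75,-0.7,0,0,0,0],[0.75,-0.7,0,0,0,0],[0.75,-0.7,0,0,0,0],[0.75,-0.7,0,0,0,0]]' 1 20
```

```text
t: 2.8
ee_pos: [0.6567, 0.1618, 0.3386]
tool_rot: [[0.964, 0.266, 0.0], [0.266, -0.964, -0.0], [-0.0, 0.0, -1.0]]
wrist_force: [0.1, -0.2, 0.8]
finger_gap: 0.0003
finger_force: 0.0
```

```bash
python3 -m creep '[[0,0,1,0,0,0],[0,0,1,0,0,0],[-0.43,0,0.05,0,0,0],[-0.43,0,0.05,0,0,0],[-0.43,0,0.05,0,0,0],[-0.32,0,0.23,0,0,0],[-0.32,0,0.23,0,0,0]]'; python3 - <<'E'
from h import *
t=robot.grab_frame('top');s=robot.grab_frame('side')
f=lambda i:cv2.resize(i,None,fx=4,fy=4,interpolation=cv2.INTER_CUBIC)
cv2.imwrite('pics/c.png',np.hstack([f(t['frame'][145:250,160:260]),f(s['frame'][95:200,200:300])])[:,:,::-1])
E
```

```text
t: 3.68
ee_pos: [0.5637, 0.1348, 0.2088]
tool_rot: [[0.964, 0.266, 0.003], [0.266, -0.964, 0.001], [0.003, 0.0, -1.0]]
wrist_force: [2.6, 0.4, -0.2]
finger_gap: 0.0003
finger_force: 1.2
```

View pics/c.png

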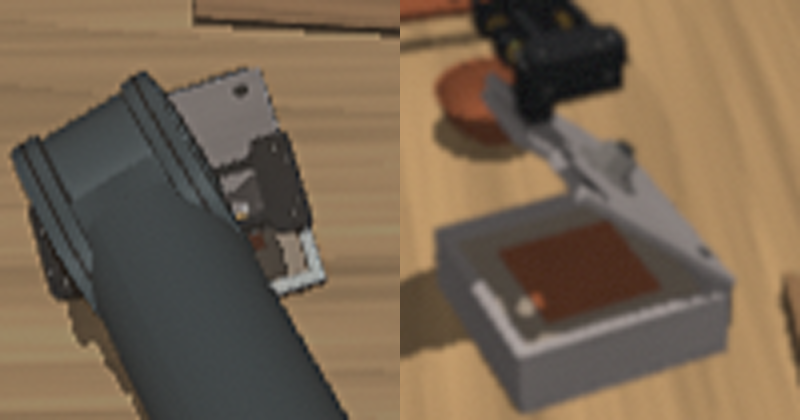

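The side crop shows the fingers on the lid near its tab, with the lid folded to about 0.7 rad. I'll continue along the arc.

```bash
python3 -m creep '[[-0.27,0,0.28,0,0,0],[-0.27,0,0.28,0,0,0],[-0.2,0,0.33,0,0,0],[-0.2,0,0.33,0,0,0],[-0.13,0,0.37,0,0,0],[-0.13,0,0.37,0,0,0],[-0.06,0,0.38,0,0,0],[-0.06,0,0.3,0,0,0],[0,0,0.1,0,0,0],[0,0,0.1,0,0,0]]'
```

```text
t: 5.03
ee_pos: [0.4993, 0.1173, 0.0715]
tool_rot: [[0.964, 0.266, -0.001], [0.266, -0.964, -0.005], [-0.002, 0.004, -1.0]]
wrist_force: [-33.7, -11.1, 116.5]
finger_gap: 0.0002
finger_force: 58.4
```

The lid is shut, but the push built up too much force, so I'm backing off at once.

```bash
python3 -m creep '[[0,0,-0.3,0,0,0],[0,0,-1,0,0,0],[0,0,-1,0,0,0],[0,0,-1,0,0,0]]'; python3 - <<'E'
from h import *
s=robot.sense();print(s['wrist_force'],s['t'],[k for k in s])
E
```

```text
t: 5.52
ee_pos: [0.4992, 0.1174, 0.2331]
tool_rot: [[0.964, 0.267, 0.0], [0.267, -0.964, 0.0], [0.0, -0.0, -1.0]]
wrist_force: [0.6, 0.2, 0.1]
finger_gap: 0.0004
finger_force: 0.0
[0.57707934 0.17905804 0.07409995] 5.525 ['t', 'joints', 'qvel', 'joint_torque', 'ee_pos', 'tool_rot', 'wrist_force', 'torque', 'finger_force', 'finger_gap']
```

```bash
python3 -m creep '[[0.01,0.97,0,0,0,0],[0.01,0.97,0,0,0,0],[0.01,0.97,0,0,0,0],[0.01,0.97,0,0,0,0],[0.02,0.97,0,0,0,0],[0,0,0.5,0,0,0.0555],[0,0,0.5,0,0,0.0555],[0,0,0,0,0,0.0555],[0,0,0,0,0,0]]' 0 20; python3 - <<'E'
from h import *
t=robot.grab_frame('top');s=robot.grab_frame('side');np.save('pics/t.npy',t['frame']);np.save('pics/s.npy',s['frame'])
f=lambda i:cv2.resize(i,None,fx=5,fy=5,interpolation=cv2.INTER_CUBIC)
cv2.imwrite('pics/d.png',np.hstack([f(t['frame'][155:245,170:250]),f(s['frame'][115:205,202:282])])[:,:,::-1])
E
```

```text
t: 6.65
ee_pos: [0.567, -0.1154, 0.1812]
tool_rot: [[0.969, -0.249, -0.0], [-0.249, -0.969, -0.0], [-0.0, 0.0, -1.0]]
wrist_force: [-0.3, 0.4, -0.6]
finger_gap: 0.0441
finger_force: 0.0
```

View pics/d.png

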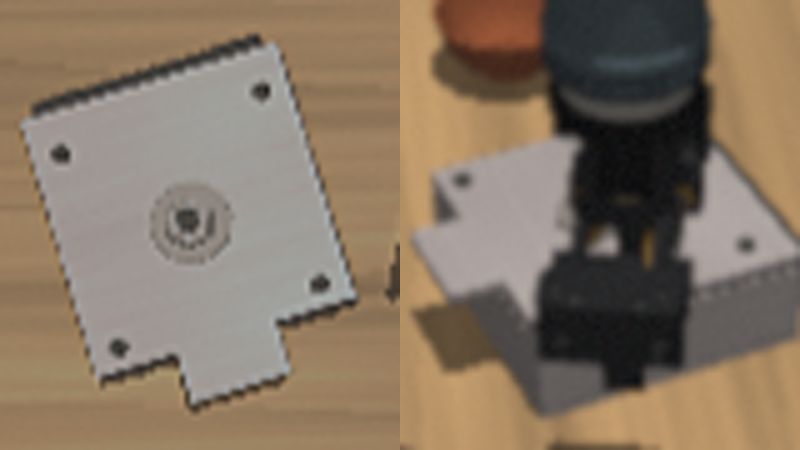

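The crop shows the lid flat and shut. In the top view the washer is at crop (191,224), the stud at (187,219), and corner bolts surround them. Next I'll grip the first socket.

```bash
python3 -m creep '[[0,0,0.8,0,0,0],[0,0,0.8,0,0,0],[0,0,0.7,0,0,0],[0,0,0,0,0,0]]'; python3 -m creep '[[0,0,0,0,0,0],[0,0,0,0,0,0],[0,0,0,0,0,0],[0,0,0,0,0,0]]' 1 45;  python3 - <<'E'
from h import *
t=robot.grab_frame('top');t['frame']=np.load('pics/t.npy')
im=cv2.resize(t['frame'][155:245,170:250],None,fx=5,fy=5,interpolation=cv2.INTER_CUBIC)
T=lambda p:((np.array(p)+2)/5-.5+[170,155])
# washer: browner than lid
h=im.astype(int);m=((h[:,:,0]-h[:,:,2])>8).astype(np.uint8);roi=np.zeros_like(m);roi[165:280,130:255]=m[165:280,130:255]
roi=cv2.morphologyEx(roi,cv2.MORPH_CLOSE,np.ones((25,25)))
c=max(cv2.findContours(roi,0,2)[0],key=cv2.contourArea);(cc,r)=cv2.minEnclosingCircle(c);e=cv2.fitEllipse(c);print(cc,r,e)
print('washer',onz(t,T(e[0]),.074), 'stud',onz(t,T((187,219)),.099))
P=[onz(t,T(p),.072) for p in((60,153),(261,91),(320,284),(119,347))]
print('bolts',np.round(P,4).tolist(),np.mean(P,0))
for a,b in((0,1),(3,2),(3,0),(2,1)):
    d=P[b]-P[a];print(np.degrees(np.arctan2(d[1],d[0])),np.linalg.norm(d))
C=[onz(t,T(p),.072) for p in((190,408),(292,374),(355,298),(22,122),(278,42),(100,380))];print(np.round(C,4).tolist())
E
```

```text
t: 7.25
ee_pos: [0.5664, -0.1151, 0.065]
tool_rot: [[0.969, -0.248, -0.002], [-0.248, -0.969, 0.001], [-0.002, -0.001, -1.0]]
wrist_force: [-0.6, -0.1, 0.6]
finger_gap: 0.044
finger_force: 0.0
t: 7.75
ee_pos: [0.5672, -0.1154, 0.0667]
tool_rot: [[0.968, -0.25, 0.001], [-0.25, -0.968, 0.0], [0.001, -0.0, -1.0]]
wrist_force: [-0.3, 1.0, 1.4]
finger_gap: 0.0137
finger_force: 44.7
(187.06451416015625, 222.0) 80.6559066772461 ((119.3460464477539, 229.7757568359375), (121.93960571289062, 297.46466064453125), 85.66875457763672)
washer [0.57673411 0.19278372 0.074     ] stud [0.58065497 0.14507898 0.099     ]
bolts [[0.6291, 0.2325, 0.072], [0.6682, 0.0979, 0.072], [0.5382, 0.0603, 0.072], [0.4993, 0.1936, 0.072]] [0.58368896 0.14606813 0.072     ]
-73.80838586382683 0.1401283844262562
-73.70817140929641 0.1388734316629188
16.66589319753929 0.1355376199946166
16.135189123469935 0.13529014251700117
[[0.4583, 0.147, 0.072], [0.4792, 0.0796, 0.072], [0.5285, 0.0373, 0.072], [0.6505, 0.2579, 0.072], [0.7012, 0.0861, 0.072], [0.4778, 0.2062, 0.072]]
```

```bash
python3 -m creep '[[0,0,-0.5,0,0,0],[0,0,-1,0,0,0],[0,0,-1,0,0,0],[-0.175,-0.853,0,0,0,0],[-0.175,-0.853,0,0,0,0],[-0.175,-0.853,0,0,0,0],[-0.175,-0.853,0,0,0,0],[-0.175,-0.853,0,0,0,0],[-0.175,-0.853,0,0,0,0],[0,0,0,0,0,-0.0426],[0,0,0,0,0,-0.0426],[0,0,0,0,0,-0.0426],[0,0,0,0,0,-0.0426],[0,0,0,0,0,0],[0,0,0,0,0,0]]'; python3 - <<'E'
from h import *
t=robot.grab_frame('top');s=robot.grab_frame('side');np.save('pics/t1.npy',t['frame']);np.save('pics/s1.npy',s['frame'])
f=lambda i:cv2.resize(i,None,fx=5,fy=5,interpolation=cv2.INTER_CUBIC)
cv2.imwrite('pics/e.png',np.hstack([f(t['frame'][155:245,170:250]),f(s['frame'][105:195,202:282])])[:,:,::-1])
T=lambda p:((np.array(p)+2)/5-.5+[170,155])
print('washer',onz(t,T((191,223.5)),.075))
E
```

```text
t: 9.68
ee_pos: [0.5798, 0.145, 0.1909]
tool_rot: [[0.961, 0.276, -0.001], [0.276, -0.961, -0.0], [-0.001, 0.0, -1.0]]
wrist_force: [-0.5, 0.7, -2.7]
finger_gap: 0.0138
finger_force: 44.7
washer [0.57986558 0.14510038 0.075     ]
```

View pics/e.png

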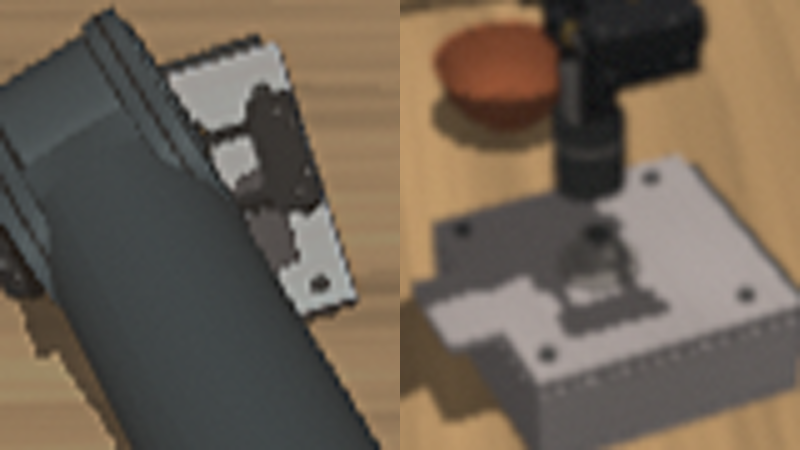

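The side crop shows the socket in the hand with its body edges at crop x≈556 and 623 and its bottom at y≈198. The stud top is near (600,230), and the bolts are at (462,229), (650,177), (745,295) and (547,354).

```bash
python3 - <<'E'
from h import *
s=robot.grab_frame('side')
S=lambda p:((np.array(p)-[400,0]+2)/5-.5+[202,105])
I=lambda uv:((np.array(uv)-[202,105]+.5)*5-2+[400,0]).round(1)
P=[onz(s,S(p),.072) for p in((650,177),(745,295),(547,354),(462,229))]
print('bolts',np.round(P,4).tolist(),np.mean(P,0))
for z in(.137,.15,.18):print('sock axis',z,I(proj(s,(.5798,.145,z))))
print('stud',I(proj(s,(.5798,.145,.099))),'washer',I(proj(s,(.5798,.145,.075))))
b=cv2.resize(s['frame'][105:195,202:282],None,fx=5,fy=5,interpolation=cv2.INTER_CUBIC).mean(2)
for r in(130,145,160,175,185):
    g=np.gradient(cv2.GaussianBlur(b,(0,0),3)[r]);L=130+np.argmin(g[130:190]);R=190+np.argmax(g[190:250]);print(r,L+400,R+400,(L+R)/2+400)
E
```

```text
bolts [[0.6308, 0.2293, 0.072], [0.6699, 0.0947, 0.072], [0.5412, 0.0571, 0.072], [0.502, 0.1912, 0.072]] [0.58598796 0.14309961 0.072     ]
sock axis 0.137 [588.6 176.3]
sock axis 0.15 [588.1 158.9]
sock axis 0.18 [587.  117.7]
stud [590.  226.1] washer [590.8 256.7]
130 552 625 588.5
145 553 626 589.5
160 553 625 589.0
175 554 625 589.5
185 554 623 588.5
```

```bash
python3 - <<'E'
from h import *
s=robot.grab_frame('side')
I=lambda uv:((np.array(uv)-[202,105]+.5)*5-2+[400,0]).round(1)
print([I(proj(s,(.5798+.023*np.cos(a),.145+.023*np.sin(a),.1364))) for a in(-1.9,-1.73,-1.57)])
b=cv2.resize(s['frame'][105:195,202:282],None,fx=5,fy=5,interpolation=cv2.INTER_CUBIC).mean(2)
B=cv2.GaussianBlur(b,(0,0),2.5)
for c in(180,185,190,195,200):
    g=np.gradient(B[:,c]);print(c,175+np.argmax(g[175:215]),B[180:215:5,c].round())
E
```

```text
[array([581.3, 198.7]), array([587.7, 199.1]), array([593.7, 198.8])]
180 201 [35. 35. 37. 40. 53. 68. 75.]
185 201 [36. 35. 35. 38. 51. 68. 75.]
190 201 [36. 35. 34. 40. 56. 75. 80.]
195 199 [36. 35. 36. 49. 76. 98. 96.]
200 198 [ 35.  35.  39.  59.  97. 124. 120.]
```

```bash
python3 -m creep '[[0.02,0.06,0,0,0,0],[0,0,0.4,0,0,0],[0,0,0.4,0,0,0],[0,0,0.08,0,0,0],[0,0,0.04,0,0,0],[0,0,0.04,0,0,0],[0,0,0,0,0,0]]'
```

```text
t: 10.75
ee_pos: [0.5824, 0.1433, 0.1468]
tool_rot: [[0.96, 0.278, 0.002], [0.278, -0.96, -0.001], [0.001, 0.001, -1.0]]
wrist_force: [-12.0, -4.0, 36.4]
finger_gap: 0.0135
finger_force: 45.0
```

```bash
python3 -m creep '[[0,0,-0.03,0,0,0],[0.024,0,0,0,0,0],[0,0.024,0,0,0,0],[-0.024,0,0,0,0,0],[-0.024,0,0,0,0,0],[0,-0.024,0,0,0,0],[0,-0.024,0,0,0,0],[0.024,0,0,0,0,0],[0.024,0,0,0,0,0],[0,0,0,0,0,0]]'
```

```text
t: 12.0
ee_pos: [0.5825, 0.1436, 0.147]
tool_rot: [[0.961, 0.278, -0.001], [0.278, -0.961, -0.002], [-0.001, 0.002, -1.0]]
wrist_force: [-11.0, -5.8, 28.5]
finger_gap: 0.0135
finger_force: 45.0
```

```bash
python3 -m creep '[[0.024,0,-0.02,0,0,0],[0,0.024,0,0,0,0],[0,0.024,0,0,0,0],[0,0.024,0,0,0,0],[-0.024,0,0,0,0,0],[-0.024,0,0,0,0,0],[-0.024,0,0,0,0,0],[-0.024,0,0,0,0,0],[0,-0.024,0,0,0,0],[0,-0.024,0,0,0,0],[0,-0.024,0,0,0,0],[0,-0.024,0,0,0,0],[0.024,0,0,0,0,0],[0.024,0,0,0,0,0],[0,0.048,0,0,0,0],[0,0,0,0,0,0]]'
```

```text
t: 14.0
ee_pos: [0.5819, 0.1432, 0.1471]
tool_rot: [[0.96, 0.279, 0.0], [0.279, -0.96, -0.0], [0.0, 0.0, -1.0]]
wrist_force: [-7.3, -1.1, 19.0]
finger_gap: 0.0136
finger_force: 45.0
```

```bash
python3 -m creep '[[0,0,-1,0,0,0],[-0.285,0.814,0,0,0,0],[-0.285,0.814,0,0,0,0],[-0.285,0.814,0,0,0,0],[-0.285,0.814,0,0,0,0],[-0.285,0.814,0,0,0,0],[-0.285,0.814,0,0,0,0],[0,0,0.5,0,0,0.0424],[0,0,0.5,0,0,0.0424],[0,0,0.5,0,0,0.0424],[0,0,0.5,0,0,0.0424],[0,0,0.2,0,0,0],[0,0,0,0,0,0]]'
```

```text
t: 15.62
ee_pos: [0.5671, -0.1154, 0.0848]
tool_rot: [[0.969, -0.245, -0.002], [-0.245, -0.969, 0.0], [-0.002, 0.0, -1.0]]
wrist_force: [-1.0, 0.4, -1.8]
finger_gap: 0.0137
finger_force: 45.0
```

```bash
python3 -m creep '[[0,0,0.2,0,0,0],[0,0,0.16,0,0,0],[0,0,0,0,0,0]]'; python3 -m creep '[[0,0,0,0,0,0],[0,0,0,0,0,0],[0,0,0,0,0,0],[0,0,-0.6,0,0,0],[0,0,-1,0,0,0],[0.183,0.929,0,0,0,0],[0.183,0.929,0,0,0,0],[0,0,0,0,0,-0.0405],[0,0,0,0,0,-0.0405],[0,0,0,0,0,0]]' 0; python3 - <<'E'
from h import *
t=robot.grab_frame('top');s=robot.grab_frame('side')
f=lambda i:cv2.resize(i,None,fx=4,fy=4,interpolation=cv2.INTER_CUBIC)
cv2.imwrite('pics/f.png',np.hstack([f(t['frame'][160:240,265:365]),f(s['frame'][205:285,210:310])])[:,:,::-1])
E
```

```text
t: 16.0
ee_pos: [0.5673, -0.1156, 0.0671]
tool_rot: [[0.969, -0.248, -0.001], [-0.248, -0.969, 0.0], [-0.001, 0.0, -1.0]]
wrist_force: [-0.8, 0.1, -3.3]
finger_gap: 0.0137
finger_force: 45.0
t: 17.25
ee_pos: [0.5624, -0.2103, 0.1478]
tool_rot: [[1.0, 0.002, 0.0], [0.002, -1.0, 0.0], [0.0, -0.0, -1.0]]
wrist_force: [-0.1, -0.4, 0.3]
finger_gap: 0.0439
finger_force: 0.0
```

View pics/f.png

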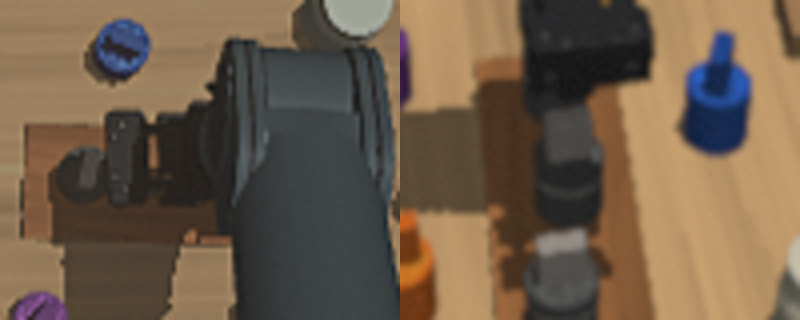

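The top crop shows socket 1 standing on the board at (85,175). The side crop shows the fingers above socket 2, so I'll grip that one.

```bash
python3 -m creep '[[0,0,0.8,0,0,0],[0,0,0.7,0,0,0],[0,0,0.12,0,0,0],[0,0,0,0,0,0]]'; python3 -m creep '[[0,0,0,0,0,0],[0,0,0,0,0,0],[0,0,0,0,0,0],[0,0,0,0,0,0]]' 1 45; python3 - <<'E'
from h import *
s=robot.sense();p=s['ee_pos'];R=s['tool_rot'];d=np.array([.5820,.1425])-p[:2]
print(p,np.degrees(np.arctan2(R[1,0],R[0,0])),R[:2,:2].T@d)
E
```

```text
t: 17.85
ee_pos: [0.5629, -0.2101, 0.0673]
tool_rot: [[1.0, 0.003, 0.0], [0.003, -1.0, -0.0], [0.0, 0.0, -1.0]]
wrist_force: [0.5, -1.3, -0.1]
finger_gap: 0.0441
finger_force: 0.0
t: 18.35
ee_pos: [0.5627, -0.2101, 0.0671]
tool_rot: [[1.0, 0.004, 0.001], [0.004, -1.0, 0.0], [0.001, -0.0, -1.0]]
wrist_force: [0.1, 0.4, 2.2]
finger_gap: 0.0136
finger_force: 44.9
[ 0.56265764 -0.21008436  0.06705749] 0.2151113219489184 [ 0.02066596 -0.35250925]
```

```bash
python3 -m creep '[[0,0,-0.5,0,0,0],[0,0,-1,0,0,0],[0,0,-1,0,0,0],[0.052,-0.881,0,0,0,0],[0.052,-0.881,0,0,0,0],[0.052,-0.881,0,0,0,0],[0.052,-0.881,0,0,0,0],[0.052,-0.881,0,0,0,0],[0.052,-0.881,0,0,0,0],[0.052,-0.881,0,0,0,0],[0.052,-0.881,0,0,0,0],[0,0,0,0,0,-0.0444],[0,0,0,0,0,-0.0444],[0,0,0,0,0,0],[0,0,0,0,0,0]]'; python3 - <<'E'
from h import *
p=robot.sense()['ee_pos'];s=robot.grab_frame('side')
I=lambda uv:((np.array(uv)-[202,105]+.5)*5-2).round(1)
print(p,'pred',I(proj(s,p-[0,0,.04])))
b=cv2.resize(s['frame'][105:195,202:282],None,fx=5,fy=5,interpolation=cv2.INTER_CUBIC).mean(2)
for r in(130,145,160,175,185):
    g=np.gradient(cv2.GaussianBlur(b,(0,0),3)[r]);L=130+np.argmin(g[130:190]);R=190+np.argmax(g[190:260]);print(r,L,R,(L+R)/2)
E
```

```text
t: 20.23
ee_pos: [0.5817, 0.142, 0.1915]
tool_rot: [[0.961, 0.276, -0.001], [0.276, -0.961, -0.0], [-0.001, 0.0, -1.0]]
wrist_force: [-0.6, -0.8, -2.0]
finger_gap: 0.0136
finger_force: 44.9
[0.58171064 0.14195266 0.19147737] pred [191.8 159.4]
130 155 228 191.5
145 157 229 193.0
160 157 229 193.0
175 158 228 193.0
185 158 228 193.0
```

```bash
python3 -m creep '[[0,0,0.4,0,0,0],[0,0,0.4,0,0,0],[0,0,0.06,0,0,0],[0,0,0.04,0,0,0],[0,0,0.02,0,0,0],[0,0,0,0,0,0]]'
```

```text
t: 21.02
ee_pos: [0.5823, 0.1431, 0.1469]
tool_rot: [[0.96, 0.279, 0.001], [0.279, -0.96, 0.001], [0.001, -0.0, -1.0]]
wrist_force: [-1.3, 1.5, 7.5]
finger_gap: 0.0136
finger_force: 44.9
```

```bash
python3 -m creep '[[0.024,0,0.02,0,0,0],[0,0.024,0,0,0,0],[-0.024,0,0,0,0,0],[-0.024,0,0,0,0,0],[0,-0.024,0,0,0,0],[0,-0.024,0,0,0,0],[0.024,0,0,0,0,0],[0.024,0,0,0,0,0],[0,0,0,0,0,0]]'
```

```text
t: 22.15
ee_pos: [0.5828, 0.1435, 0.1467]
tool_rot: [[0.96, 0.278, 0.0], [0.278, -0.96, -0.001], [-0.0, 0.001, -1.0]]
wrist_force: [-4.8, -1.7, 17.7]
finger_gap: 0.0132
finger_force: 44.9
```

```bash
python3 -m creep '[[0.024,0,0,0,0,0],[0,0.024,0,0,0,0],[0,0.024,0,0,0,0],[0,0.024,0,0,0,0],[-0.024,0,0,0,0,0],[-0.024,0,0,0,0,0],[-0.024,0,0,0,0,0],[-0.024,0,0,0,0,0],[0,-0.024,0,0,0,0],[0,-0.024,0,0,0,0],[0,-0.024,0,0,0,0],[0,-0.024,0,0,0,0],[0.024,0,0,0,0,0],[0.024,0,0,0,0,0],[0,0.048,0,0,0,0],[0,0,0,0,0,0]]'
```

```text
t: 24.15
ee_pos: [0.5825, 0.1432, 0.1468]
tool_rot: [[0.96, 0.279, 0.002], [0.279, -0.96, 0.001], [0.002, -0.0, -1.0]]
wrist_force: [-2.8, 1.1, 14.8]
finger_gap: 0.0137
finger_force: 44.9
```

```bash
python3 -m creep '[[0,0,-1,0,0,0],[-0.331,0.952,0,0,0,0],[-0.331,0.952,0,0,0,0],[-0.331,0.952,0,0,0,0],[-0.331,0.952,0,0,0,0],[-0.331,0.952,0,0,0,0],[-0.331,0.952,0,0,0,0],[-0.331,0.952,0,0,0,0],[0,0,0.7,0,0,0.0444],[0,0,0.7,0,0,0.0444],[0,0,0.8,0,0,0],[0,0,0,0,0,0]]'
```

```text
t: 25.65
ee_pos: [0.5602, -0.2092, 0.0815]
tool_rot: [[1.0, 0.004, -0.008], [0.004, -1.0, 0.002], [-0.008, -0.002, -1.0]]
wrist_force: [-0.6, -0.4, -1.7]
finger_gap: 0.0137
finger_force: 44.9
```

```bash
python3 -m creep '[[0,0,0.2,0,0,0],[0,0,0.09,0,0,0],[0,0,0,0,0,0]]'; python3 -m creep '[[0,0,0,0,0,0],[0,0,0,0,0,0],[0,0,0,0,0,0],[0,0,-0.6,0,0,0],[0,0,-1,0,0,0],[-0.133,0.66,0,0,0,0],[-0.133,0.66,0,0,0,0],[-0.133,0.66,0,0,0,0],[0,0,0,0,0,0]]' 0;python3 - <<'E'
from h import *
t=robot.grab_frame('top');s=robot.grab_frame('side')
f=lambda i:cv2.resize(i,None,fx=4,fy=4,interpolation=cv2.INTER_CUBIC)
cv2.imwrite('pics/g.png',np.hstack([f(t['frame'][160:240,265:365]),f(s['frame'][205:305,210:310])[:320]])[:,:,::-1])
E
```

```text
t: 26.02
ee_pos: [0.5639, -0.2102, 0.0707]
tool_rot: [[1.0, 0.004, 0.001], [0.004, -1.0, -0.0], [0.001, 0.0, -1.0]]
wrist_force: [0.3, -0.4, -1.6]
finger_gap: 0.0139
finger_force: 44.9
t: 27.15
ee_pos: [0.5426, -0.3128, 0.1502]
tool_rot: [[1.0, -0.002, -0.001], [-0.002, -1.0, -0.002], [-0.001, 0.002, -1.0]]
wrist_force: [0.3, 0.8, 1.1]
finger_gap: 0.0438
finger_force: 0.0
```

View pics/g.png

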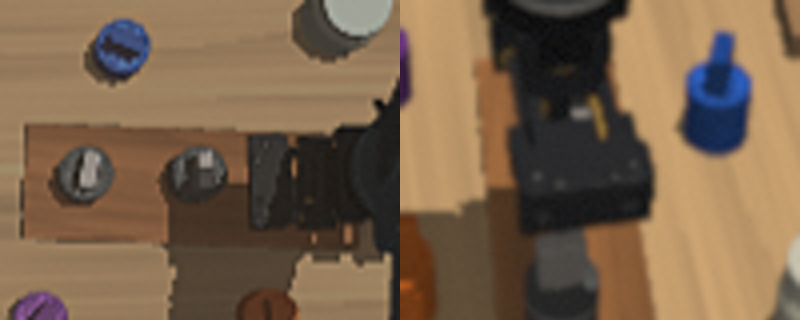

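The top crop shows sockets 1 and 2 upright on the board at (85,172) and (195,172). I'll grip socket 3 now.

```bash
python3 -m creep '[[0,-0.06,0.8,0,0,0],[0,0,0.7,0,0,0],[0,0,0.16,0,0,0],[0,0,0,0,0,0]]'; python3 -m creep '[[0,0,0,0,0,0],[0,0,0,0,0,0],[0,0,0,0,0,0],[0,0,0,0,0,0]]' 1 45; python3 - <<'E'
from h import *
s=robot.sense();p=s['ee_pos'];R=s['tool_rot'];d=np.array([.5820,.1423])-p[:2]
print(p,np.degrees(np.arctan2(R[1,0],R[0,0])),R[:2,:2].T@d)
E
```

```text
t: 27.75
ee_pos: [0.5446, -0.3051, 0.0676]
tool_rot: [[1.0, 0.005, 0.0], [0.005, -1.0, 0.001], [0.0, -0.001, -1.0]]
wrist_force: [-0.4, -0.4, -0.5]
finger_gap: 0.0441
finger_force: 0.0
t: 28.25
ee_pos: [0.5443, -0.3066, 0.0677]
tool_rot: [[1.0, 0.003, 0.001], [0.003, -1.0, -0.001], [0.001, 0.001, -1.0]]
wrist_force: [-0.9, -1.3, 1.9]
finger_gap: 0.0137
finger_force: 44.8
[ 0.54431437 -0.30655558  0.06771418] 0.19571742556712265 [ 0.03921865 -0.44872414]
```

```bash
python3 -m creep '[[0,0,-0.5,0,0,0],[0,0,-1,0,0,0],[0,0,-1,0,0,0],[0.078,-0.897,0,0,0,0],[0.078,-0.897,0,0,0,0],[0.078,-0.897,0,0,0,0],[0.078,-0.897,0,0,0,0],[0.078,-0.897,0,0,0,0],[0.078,-0.897,0,0,0,0],[0.078,-0.897,0,0,0,0],[0.078,-0.897,0,0,0,0],[0.078,-0.897,0,0,0,0],[0.082,-0.9,0,0,0,0],[0,0,0,0,0,-0.0444],[0,0,0,0,0,-0.0444],[0,0,0,0,0,0],[0,0,0,0,0,0]]'; python3 - <<'E'
from h import *
p=robot.sense()['ee_pos'];s=robot.grab_frame('side')
I=lambda uv:((np.array(uv)-[202,105]+.5)*5-2).round(1)
print(p,'pred',I(proj(s,p-[0,0,.04])))
b=cv2.resize(s['frame'][105:195,202:282],None,fx=5,fy=5,interpolation=cv2.INTER_CUBIC).mean(2)
for r in(130,145,160,175,185):
    g=np.gradient(cv2.GaussianBlur(b,(0,0),3)[r]);L=130+np.argmin(g[130:190]);R=190+np.argmax(g[190:260]);print(r,L,R,(L+R)/2)
E
```

```text
t: 30.38
ee_pos: [0.5813, 0.1424, 0.192]
tool_rot: [[0.961, 0.276, -0.001], [0.276, -0.961, -0.0], [-0.001, -0.0, -1.0]]
wrist_force: [-0.0, 0.7, -2.7]
finger_gap: 0.0138
finger_force: 44.8
[0.58128873 0.14242902 0.19195113] pred [191.  158.4]
130 151 227 189.0
145 154 227 190.5
160 154 227 190.5
175 156 227 191.5
185 155 226 190.5
```

```bash
python3 -m creep '[[0.02,0,0.4,0,0,0],[0,0,0.4,0,0,0],[0,0,0.06,0,0,0],[0,0,0.04,0,0,0],[0,0,0.02,0,0,0],[0,0,0,0,0,0]]'
```

```text
t: 31.18
ee_pos: [0.5826, 0.1426, 0.1478]
tool_rot: [[0.96, 0.278, 0.0], [0.278, -0.96, -0.002], [-0.0, 0.002, -1.0]]
wrist_force: [-7.2, -3.6, 20.0]
finger_gap: 0.0132
finger_force: 45.0
```

```bash
python3 -m creep '[[0.024,0,0,0,0,0],[0,0.024,0,0,0,0],[-0.024,0,0,0,0,0],[-0.024,0,0,0,0,0],[0,-0.024,0,0,0,0],[0,-0.024,0,0,0,0],[0.024,0,0,0,0,0],[0.024,0,0,0,0,0],[0,0,0,0,0,0]]'
```

```text
t: 32.3
ee_pos: [0.5831, 0.1429, 0.1477]
tool_rot: [[0.961, 0.278, -0.001], [0.278, -0.961, -0.003], [-0.002, 0.003, -1.0]]
wrist_force: [-8.0, -6.4, 22.0]
finger_gap: 0.0134
finger_force: 45.0
```

```bash
P(){ python3 - <<'E'
from bench import robot
s=robot.sense();print(s['torque'].round(2))
E
}; P; python3 -m creep '[[0,0,-0.08,0,0,0],[0,0.048,0,0,0,0],[0,0,0.08,0,0,0],[0,0,0,0,0,0]]'; P
```

```text
[-1.44  2.03  0.06]
t: 32.8
ee_pos: [0.5847, 0.142, 0.1477]
tool_rot: [[0.96, 0.278, 0.001], [0.278, -0.96, -0.001], [0.001, 0.001, -1.0]]
wrist_force: [-3.7, -2.7, 16.2]
finger_gap: 0.0137
finger_force: 45.0
[-0.63  1.09  0.07]
```

```bash
python3 -m creep '[[0,0,-0.08,0,0,0],[-0.048,0,0,0,0,0],[0,0,0.08,0,0,0],[0,0,0,0,0,0]]'; python3 -c "
from bench import robot
print(robot.sense()['torque'].round(2))"
```

```text
t: 33.3
ee_pos: [0.5819, 0.1415, 0.1479]
tool_rot: [[0.96, 0.279, 0.0], [0.279, -0.96, -0.001], [0.0, 0.001, -1.0]]
wrist_force: [-6.0, -3.1, 18.4]
finger_gap: 0.0134
finger_force: 45.0
[-0.51  1.45  0.06]
```

```bash
python3 -m creep '[[0,0,-0.08,0,0,0],[0,-0.048,0,0,0,0],[0,0,0.08,0,0,0],[0,0,0,0,0,0]]'; python3 -c "
from bench import robot
print(robot.sense()['torque'].round(2))"
```

```text
t: 33.8
ee_pos: [0.5813, 0.1445, 0.1477]
tool_rot: [[0.96, 0.279, 0.001], [0.279, -0.96, 0.0], [0.001, 0.0, -1.0]]
wrist_force: [-5.1, -2.5, 14.8]
finger_gap: 0.0131
finger_force: 45.0
[-0.3   1.17  0.01]
```

```bash
python3 - <<'E'
from h import *
s=robot.grab_frame('side')
s1=np.load('pics/s1.npy');t=np.load('pics/t.npy')
f=lambda i:cv2.resize(i,None,fx=11,fy=11,interpolation=cv2.INTER_CUBIC)
g=lambda i:np.clip(i.astype(float)*1.4,0,255).astype(np.uint8)
A=f(g(s1[140:165,224:260]));B=f(t[184:209+0,190:226]);C=f(g(s['frame'][140:165,224:260]))
cv2.imwrite('pics/i.png',np.vstack([np.hstack([A,B]),np.hstack([C,C*0])])[:,:,::-1])
fr=dict(s)
for z in(.075,.093,.099):print(z,((proj(s,(.582,.1425,z))-[224,140]+.5)*11-.5).round(1))
E
```

```text
0.075 [190.5 188. ]
0.093 [189.2 137.8]
0.099 [188.7 120.8]
```

View pics/i.png

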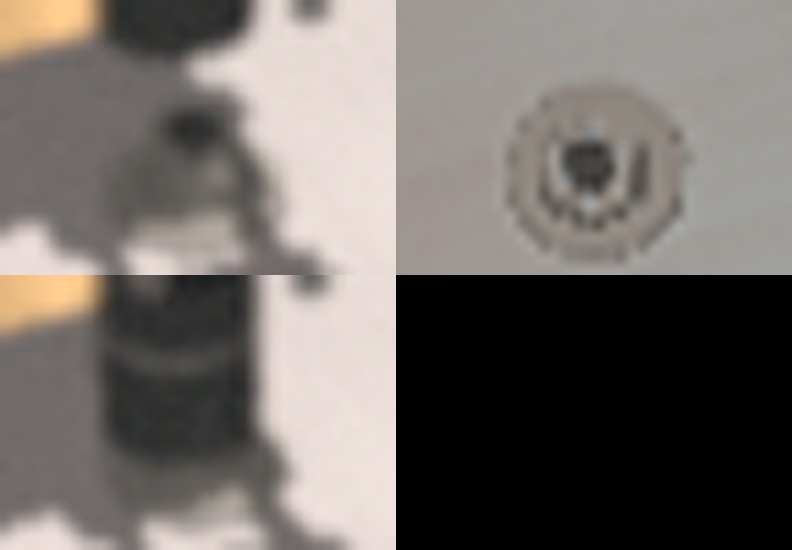

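The stud in crop A is centred near (194,128) and the washer near x 192. Crop C shows the socket axis near x 178, so the socket sits about 3 mm short in +x. I'll hop there.

```bash
python3 -m creep '[[0,0,-0.08,0,0,0],[0.06,0.04,0,0,0,0],[0,0,0.08,0,0,0],[0,0,0,0,0,0]]'; python3 - <<'E'
from h import *
st=robot.sense();p=st['ee_pos'];print(st['torque'].round(2));s=robot.grab_frame('side')
J=lambda q:((proj(s,q)-[224,140]+.5)*11-.5).round(1)
print('axis pred',J(p-[0,0,.04]),'mouth front',J(p-[.003,.023,.0557]),'washer front',J((.582-.003,.1425-.027,.075)))
b=cv2.resize(s['frame'][140:165,224:260],None,fx=11,fy=11,interpolation=cv2.INTER_CUBIC).mean(2);b=cv2.GaussianBlur(b,(0,0),4)
for r in(40,80,120,150):
    g=np.gradient(b[r]);L=60+np.argmin(g[60:150]);R=200+np.argmax(g[200:300]);print(r,L,R,(L+R)/2)
for c in(160,180,200):print(b[150:275:8,c].round())
a=cv2.resize(np.load('pics/s1.npy')[140:165,224:260],None,fx=11,fy=11,interpolation=cv2.INTER_CUBIC).mean(2)
for c in(160,180,200):print(a[150:275:8,c].round())
E
```

```text
t: 34.35
ee_pos: [0.5856, 0.1426, 0.1474]
tool_rot: [[0.96, 0.278, 0.002], [0.278, -0.96, -0.0], [0.002, 0.001, -1.0]]
wrist_force: [-1.8, -2.6, 10.7]
finger_gap: 0.0133
finger_force: 45.0
[-0.4   0.6   0.04]
axis pred [200.6  95.7] mouth front [202.3 189.5] washer front [192.8 246.1]
40 114 271 192.5
80 113 272 192.5
120 115 272 193.5
150 117 271 194.0
[ 35.  34.  35.  38.  42.  50.  58.  63.  64.  65.  66.  72.  86. 106.
 120. 124.]
[ 38.  37.  35.  35.  40.  49.  58.  64.  67.  69.  75.  88. 104. 124.
 144. 155.]
[ 35.  35.  36.  37.  40.  48.  57.  63.  64.  68.  78.  93. 110. 128.
 146. 158.]
[ 62.  63.  62.  63.  63.  62.  62.  64.  71.  88. 105. 115. 121. 139.
 154. 157.]
[ 55.  60.  64.  66.  68.  67.  66.  68.  74.  91. 107. 116. 115. 124.
 135. 139.]
[ 50.  59.  69.  74.  74.  74.  74.  80.  92. 107. 118. 119. 117. 126.
 130. 127.]
```

```bash
python3 -m creep '[[0,0,-0.06,0,0,0],[-0.01,0.03,0,0,0,0],[0,0,0.08,0,0,0],[0,0,0,0,0,0]]'; python3 -c "
from bench import robot
print(robot.sense()['torque'].round(2))"
```

```text
t: 34.9
ee_pos: [0.5854, 0.141, 0.1476]
tool_rot: [[0.96, 0.278, 0.002], [0.278, -0.96, -0.001], [0.002, 0.001, -1.0]]
wrist_force: [-5.2, -4.4, 20.2]
finger_gap: 0.0135
finger_force: 45.0
[-0.64  1.48  0.06]
```

```bash
python3 -m creep '[[0,0,-0.08,0,0,0],[0,-0.06,0,0,0,0],[0,0,0.08,0,0,0],[0,0,0,0,0,0]]'; python3 -c "
from bench import robot
print(robot.sense()['torque'].round(2))"
```

```text
t: 35.4
ee_pos: [0.5839, 0.1447, 0.1451]
tool_rot: [[0.96, 0.279, 0.001], [0.279, -0.96, 0.001], [0.001, -0.001, -1.0]]
wrist_force: [1.9, 0.4, 0.1]
finger_gap: 0.0138
finger_force: 45.0
[ 0.3  -0.2  -0.01]
```

It dropped in, so I'll drive it home.

```bash
python3 -m creep '[[0,0,0.1,0,0,0],[0,0,0.1,0,0,0],[0,0,0,0,0,0]]'; python3 -c "
from bench import robot
print(robot.sense()['torque'].round(2))"
```

```text
t: 35.78
ee_pos: [0.5854, 0.1457, 0.137]
tool_rot: [[0.96, 0.279, 0.004], [0.279, -0.96, 0.002], [0.005, -0.001, -1.0]]
wrist_force: [0.1, 1.1, 9.6]
finger_gap: 0.0139
finger_force: 45.0
[ 0.38 -0.11 -0.18]
```

```bash
python3 -m creep '[[0,0,0.06,0,0,0],[0,0,0.04,0,0,0],[0,0,0,0,0,0],[0,0,0,0,0,0]]'; python3 -c "
from bench import robot
s=robot.sense();print(s['torque'].round(2),s['ee_pos'])"
```

```text
t: 36.28
ee_pos: [0.5862, 0.146, 0.1344]
tool_rot: [[0.96, 0.279, 0.006], [0.279, -0.96, 0.003], [0.007, -0.001, -1.0]]
wrist_force: [-4.4, -0.7, 26.6]
finger_gap: 0.0137
finger_force: 45.0
[-0.    1.14 -0.21] [0.58617866 0.14601877 0.13436013]
```

```bash
python3 -m creep '[[0,0,-0.05,0,0,0],[-0.03,0.01,0,0,0,0],[0.01,-0.02,0.02,0,0,0],[0,0,0.04,0,0,0],[0,0,0,0,0,0]]'; python3 - <<'E'
from h import *
st=robot.sense();p=st['ee_pos'];print(st['torque'].round(2),st['wrist_force'].round(1));s=robot.grab_frame('side')
J=lambda q:((proj(s,q)-[224,130]+.5)*10-.5).round(1)
for z in(.09,.11,.12):print('pred',J((p[0],p[1],z)))
b=cv2.resize(s['frame'][130:170,224:260],None,fx=10,fy=10,interpolation=cv2.INTER_CUBIC).mean(2);b=cv2.GaussianBlur(b,(0,0),4)
for r in range(110,300,20):
    g=np.gradient(b[r]);L=60+np.argmin(g[60:150]);R=200+np.argmax(g[200:300]);print(r,L,R,(L+R)/2)
print(b[200:360:10,180].round())
print('mouth front if home',J((.5815,.1435-.023,.075)),'18 short',J((.5815,.1435-.023,.093)))
E
```

```text
t: 36.9
ee_pos: [0.5858, 0.146, 0.1338]
tool_rot: [[0.96, 0.279, 0.007], [0.279, -0.96, 0.003], [0.008, -0.0, -1.0]]
wrist_force: [-2.3, -0.3, 25.4]
finger_gap: 0.0135
finger_force: 45.0
[ 0.06  0.49 -0.22] [-2.3 -0.3 25.4]
pred [182.5 225.1]
pred [181.3 173.6]
pred [180.6 147.5]
110 114 235 174.5
130 104 245 174.5
150 103 246 174.5
170 104 246 175.0
190 102 248 175.0
210 104 248 176.0
230 104 246 175.0
250 103 252 177.5
270 106 275 190.5
290 112 270 191.0
[ 43.  51.  48.  39.  36.  35.  34.  35.  36.  39.  51.  76. 102. 126.
 149. 154.]
mouth front if home [181.  313.2] 18 short [179.9 267.3]
```

```bash
python3 -m creep '[[0,0,-0.04,0,0,0.012],[-0.02,0,0.02,0,0,0],[0,0.02,0.02,0,0,0],[0.02,0,0,0,0,0],[0,-0.02,0,0,0,0],[0,0,0,0,0,0]]'; python3 -c "
from bench import robot
s=robot.sense();print(s['torque'].round(2),s['ee_pos'])"
```

```text
t: 37.7
ee_pos: [0.5855, 0.1458, 0.1329]
tool_rot: [[0.97, 0.242, 0.007], [0.242, -0.97, 0.003], [0.007, -0.001, -1.0]]
wrist_force: [0.7, 0.8, 20.6]
finger_gap: 0.0132
finger_force: 45.0
[ 0.22  0.03 -0.25] [0.58546493 0.14582252 0.13289346]
```

```bash
python3 -m creep '[[0,0,-0.02,0,0,0],[-0.03,0,0,0,0,0.012],[0,0.03,0.02,0,0,0],[0.03,0,0,0,0,0],[0.02,-0.03,0,0,0,-0.012],[0,-0.03,0,0,0,-0.012],[-0.02,0.03,0,0,0,0.012],[0,0,0,0,0,0]]'; python3 -c "
from bench import robot
s=robot.sense();print(s['torque'].round(2),s['ee_pos'])"
```

```text
t: 38.7
ee_pos: [0.585, 0.1456, 0.1313]
tool_rot: [[0.97, 0.243, 0.006], [0.243, -0.97, 0.003], [0.006, -0.001, -1.0]]
wrist_force: [3.7, 2.5, 8.6]
finger_gap: 0.0136
finger_force: 45.0
[ 0.59 -0.82 -0.01] [0.58501899 0.14564052 0.13131603]
```

```bash
python3 -m creep '[[0,0,0.04,0,0,0],[-0.03,0,0,0,0,0.012],[0,0.03,0,0,0,0],[0.03,0,0,0,0,-0.012],[0,-0.03,0,0,0,0],[0,0,0,0,0,0],[0,0,0,0,0,0]]'; python3 - <<'E'
from h import *
s=robot.sense();print(s['torque'].round(2),s['ee_pos']);s=robot.grab_frame('side')
b=cv2.resize(s['frame'][130:170,224:260],None,fx=10,fy=10,interpolation=cv2.INTER_CUBIC).mean(2);b=cv2.GaussianBlur(b,(0,0),4)
for r in range(110,300,30):
    g=np.gradient(b[r]);L=60+np.argmin(g[60:150]);R=200+np.argmax(g[200:300]);print(r,L,R,(L+R)/2)
print(b[200:360:10,180].round())
E
```

```text
t: 39.58
ee_pos: [0.5852, 0.1458, 0.1302]
tool_rot: [[0.97, 0.242, 0.006], [0.242, -0.97, 0.003], [0.007, -0.001, -1.0]]
wrist_force: [1.2, 2.1, 14.2]
finger_gap: 0.0138
finger_force: 45.1
[ 0.4 -0.3 -0.3] [0.5852163  0.14581766 0.13019857]
110 122 236 179.0
140 99 243 171.0
170 101 245 173.0
200 102 249 175.5
230 104 245 174.5
260 104 256 180.0
290 113 277 195.0
[ 37.  44.  50.  48.  40.  36.  36.  37.  36.  37.  46.  69.  99. 126.
 149. 154.]
```

```bash
python3 -m creep '[[0,0,0.01,0,0,0],[0,0,0,0,0,0],[0,0,0,0,0,0],[0,0,0,0,0,0]]'; python3 - <<'E'
from h import *
t=robot.grab_frame('top')
x0,y0,x1,y1=270,190,360,225;im=cv2.resize(t['frame'][y0:y1,x0:x1],None,fx=8,fy=8,interpolation=cv2.INTER_CUBIC).astype(int)
m=((im.min(2)>105)&(np.ptp(im,axis=2)<30)).astype(np.uint8)
for c in cv2.findContours(m,0,2)[0]:
    if cv2.contourArea(c)>300:
        r=cv2.minAreaRect(c);print(onz(t,(np.array(r[0])+.5)/8-.5+[x0,y0],.098).round(4),np.array(r[1]).round(),r[2])
E
```

```text
t: 40.12
ee_pos: [0.5852, 0.1458, 0.1301]
tool_rot: [[0.97, 0.242, 0.006], [0.242, -0.97, 0.003], [0.007, -0.001, -1.0]]
wrist_force: [-0.7, 1.5, 18.8]
finger_gap: 0.0137
finger_force: 45.1
[ 0.5632 -0.2104  0.098 ] [75. 31.] 90.0
[ 0.5657 -0.1149  0.098 ] [34. 74.] 10.539182662963867
```

```bash
python3 -c "
from bench import robot
print(robot.sign_off())"
```

```text
the job is handed in; nothing more can be done
None
```

I handed the job in: the lid is shut, the third socket (world y ≈ -0.31) is gripped and seated on the nut, and the other two stand upright on the board; the one risk is a momentary wrist reading of about 122 N (limit 120 N) while shutting the lid.

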